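# Lever up the press bed and push a fork shim home under it

## Robot

A 6-joint arm with a two-finger parallel gripper is mounted at the origin on a cart in front of the work surface, level with it; the furniture and walls round the work are solid. World frame = base frame: x ahead of the robot, y to its left, z up, the work surface at z = 0. Lengths are in mm, angles in rad, forces in N, time in s.
With the tool pointing down it reaches from about 375 to 900 mm from the base axis. Payload 3.1 kg.
Tool frame: the origin (TCP) lies between the finger pads; the fingertips stand 25 mm ahead of it and the grasp point (between the pads) lies 6 mm ahead of it; z points along the fingers, y is the line along which they close (so a half turn about z gives the same grasp; the last joint's range is limited). The gripper opens to 87 mm and grips with 3 to 60 N. Pads are 19 mm wide; open, the fingers measure 117 mm over their backs; the gripper's body (75 mm by 190 mm) begins 51 mm behind the grasp point.
Start: joints at [-1.363, 0.527, 1.433, -0, 1.181, -0.178], TCP at [235.208, -579.028, 247.548] pointing down, gripper open.
Joint ranges: [-3.08, 3.08], [-0.75, 2.2], [0.22, 2.44], [-1.43, 4.57], [0, 2.65], [-2.85, 2.85]. Speed limits (rad/s): [2.79, 2.79, 3.14, 3.14, 3.14, 3.14].

## Interface

Orientations are given as a unit quaternion [w, x, y, z].
In Python, from bench import * gives the robot as it stands. The module is installed in compiled form; this text tells all that it offers.
- The arm moves only by the tool servo_tool, never from a script. Its argument "deltas" is a list of rows, each a list of 7 numbers: the turn, a rotation vector about the tool's x, y, z in parts of the range, where 1.0 means 60 degrees, then the shift along the tool's x, y, z in shares of 800 mm (1.0 is 800 mm), then the opening, from -1 (shut) to 1 (fully open). In form: [[rx, ry, rz, tx, ty, tz, jaw], ...]. A call has exactly 5 rows; each row is the pose to reach, as a shift and turn from the pose commanded when the call began, along the tool's axes at that moment; what a row does not reach only later rows make up. A row lasts 1/8 s, in which the tool goes at most 62.5 mm and 10.7 degrees, less where a joint would pass 70% of its speed; a pose out of reach is approached as far as the arm can. Shift and turn numbers lie between -1 and 1, and a call with a number outside is refused. A call with a gripper value outside its range is refused whole. The fingers move at their own pace and stop on an object; "force" is the grip in N (left out, the last holds). Time passes only in rows, so rows that repeat a pose let the fingers close, or fill a call up. It gives the time, the measured TCP pose, the force, the opening and the grip force at its end, in the units of the state.
- observe(): the state, without advancing time (a new reading comes with each control period).
- get_image(name): name is "scene" or "side" or "wrist"; returns (picture, depth): 420x560x3 uint8, red, green, blue; 420x560 float32, mm along the optical axis (not along the pixel's ray), 0 where there is no reading.
- calibration(name): a dict with "fx", "fy", "cx", "cy" (pixels), "origin" and "rotation" of the camera in the world. Camera axes: x right, y down, z forward; pixel columns grow to the right and rows downward; lengths in mm; the calibration is good to about 2 mm. A picture is of the moment at which its call begins: read the wrist's pose just before it. calibration takes no time and is no camera call; for the wrist camera it gives the pose at the moment of the call.
- sign_off(): hands the job in; it is judged then, once.
The state is a dict: "clock": time; "joint_pos": joint angles; "qvel": joint speeds; "effort": joint torques, N m; "position": TCP position; "ee_rot": TCP orientation; "wrist_force": force on the tool from outside, world axes, zero at the start; "moment": the same for the moment, N m; "width": finger opening in mm; "grip_force": force on a finger pad.
Only numpy, scipy, OpenCV 4.12 (cv2) and the standard library are available. Lean on these libraries where they do the work, as an engineer would, in place of code of your own. Each camera call takes 0.05 s, during which the arm holds its last target. There are 200 camera calls.

## Task

Take the red-handled pry bar, put its blade over the yellow fulcrum block and under the front edge of the heavy hinged press bed, and lever the edge up just far enough for the brass fork shim. Keep the bed up and push the shim in with the bar's handle shoulder until you feel it press on the rubber stop hidden underneath with about 10 N, not hard; then let the bed down gently onto the shim, draw the bar out and lay it flat on the bench. Move the bed and shim only with the bar, and leave the jar, tape and reel where they are.

Things in the scene. Friction and masses are not known exactly. Their poses are not given: they have to be found in the camera images.
- station: fixed press station: grey base plate 387 x 100 mm, 6 mm thick, from x = -92 to +295 mm of its own frame. Origin: on the bench (z = 0) below the fulcrum at x = 0; x axis points to the hinge of the bed, at x = 270 mm, z up. Bed's front edge at x = 70 mm. Aluminium guide rails for the shim, 14 mm high over the bench, at y = +-32.5 to +-40.5 mm from x = -30 to +55 mm
- fulcrum_top (a point): top of the yellow fulcrum block (14 x 20 mm, the 20 along the station's y), a steel rod 12 mm thick along the station's y, 24 mm over the bench; the blade rests here
- bed_edge (a point): middle of the lower front edge of the bed (steel plate 96 mm wide, 16 mm thick, blue weight on it, 1.4 to 2.3 kg), 200 mm from the hinge. At rest the flat underside is 15 mm over the bench, 9 mm over the base plate; the edge rises 2 mm per 0.01 rad of the bed joint
- bed (a joint): angle of the bed about its hinge in rad: 0 at rest, grows as the front edge is lifted (0.045 rad = 9 mm, about what the shim needs to pass freely; over 0.10 rad is too far). It falls back by its own weight, 7 to 12 N at the front edge
- shim: loose brass fork shim 148 x 60 mm, 0.15 kg: two prongs 16 mm wide, 13 mm thick, a 28 mm slot between them round the fulcrum block, joined at the near end by a web 12 mm long, 17 mm high. Origin: centre of its underside; x axis along the prongs to the bed. The bar pushes the web's rear face at x = -74 mm. It lies on the base plate between the rails, nose 2 to 10 mm before the bed's edge
- shim_nose (a point): middle between the prong ends at the shim's underside (shim x = +74 mm). Home when pressed on the rubber stop hidden under the bed, one pad per prong, the middle free for the blade, anywhere from 24 to 44 mm behind the bed's front edge (not known beforehand) and gives 1 mm per 7 N; the shim slides freely (1 to 2 N) before that
- pry_bar: loose pry bar 305 mm long, 0.36 kg, lying level on its handle. Origin: under the handle's front shoulder; x axis along the blade, z up. Red handle 24 mm high, x = -130 to 0 mm; its flat front face (shoulder, x = 0, 26 mm wide) pushes the shim. Steel blade 16 mm wide, x = 0 to 175 mm, underside 16 and top 21 mm above the handle's underside; last 25 mm thinned from below to 3.5 mm
- bar_grip (a point): middle of the handle, 75 mm behind the shoulder, 12 mm above the handle's underside: where to grip, across the 24 mm width
- bar_tip (a point): middle of the blade's tip, 175 mm ahead of the shoulder, 19 mm above the level of the handle's underside
- flux_jar: bystander: tin jar with black lid, 46 mm across, 35 mm high; origin under its centre
- tape_black: bystander: roll of black tape, 67 mm across, 18 mm high; origin under its centre
- solder_reel: bystander: white reel, 60 mm across, 36 mm high; origin under its centre

How it is judged (in metres and radians):
On the way, in this order (a step that is already met when the one before it is completed fails the run):
1. the bar, resting on the fulcrum, holds the bed's edge up far enough for the shim while the shim is still outside (value of joint bed above 0.032 rad and contact force between pry_bar and bed above 2 N and contact force between pry_bar and station above 2 N and x of shim_nose in the frame of station below 0.078 m), for 0.2 s.
2. with the bed still held up, the bar presses the shim against the hidden stop with at least 5 N (value of joint bed above 0.026 rad and contact force between pry_bar and bed above 2 N and contact force between pry_bar and shim above 5 N and x of shim_nose in the frame of station above 0.092 m), for 0.2 s.
At the end, for the whole second after the job is handed in: The bed rests on the shim (bed joint 0.016 to 0.034 rad), whose nose is at least 21 mm behind the bed's front edge; the pry bar lies flat on the bench (grip point under 20 mm high, tip under 30 mm), clear of the station; all at rest (x of shim_nose in the frame of station above 0.091 m and value of joint bed between 0.016 and 0.034 rad and contact force between shim and bed above 2 N and height (world z) of bar_grip below 0.02 m and height (world z) of bar_tip below 0.03 m and contact force between pry_bar and station below 0.1 N and linear speed of pry_bar below 0.02 m/s and linear speed of shim below 0.01 m/s); the robot touches nothing.
It fails at once if the bar pushes on the shim with more than 20 N (contact force between pry_bar and shim above 20 N).
It fails at once if the bed is lifted too far (over 0.10 rad, 20 mm at its edge) (value of joint bed above 0.1 rad).
It fails at once if the bed is let fall instead of being let down (faster than 0.4 rad/s) (velocity of joint bed below -0.4 rad/s).
It fails at once if the fingers touch the bed or the shim (contact force between the fingers and bed above 0.5 N or contact force between the fingers and shim above 0.5 N).
It fails at once if the jar, tape or reel is moved by more than 20 mm (distance of any of flux_jar, tape_black, solder_reel from where it was at the start of the episode above 0.02 m).
It also fails if it takes over 72 s, if anything falls off the work surface, if the arm or the gripper's body presses on something with over 40 N, if the wrist force passes 120 N, or if a joint passes its speed limit or range.

## Working session

There is one attempt and no reset: what is moved stays moved. The work goes in short steps, Python scripts to look and compute and a tool call to move; the robot and the scene stay as the last step left them, time stands still between calls to the robot, and variables do not carry over. Pictures are saved under pics/ and viewed, at most 10 in all, crops included, and the job is handed in when it is done.

Besides the shell and the picture viewer there is one more tool, called after "Emit:" as name(argument=value, ...), one argument or row to a line, values as JSON. servo_tool: Moves the arm, as the interface text tells. Its arguments: {"type":"object","properties":{"deltas":{"type":"array","items":{"type":"array","items":{"type":"number"}}},"force":{"type":"number"}},"required":["deltas"]}

```bash
mkdir -p pics; python3 - <<'E'
from bench import *
import cv2,numpy as np
for n in ("scene","side"):
    p,d=get_image(n); cv2.imwrite(f"pics/{n}0.png",p[:,:,::-1]); np.savez(f"{n}0.npz",p=p,d=d)
    c=calibration(n); print(n,{k:np.round(v,3).tolist() for k,v in c.items()})
print(observe())
E
```

```text
scene {'fx': 390.177, 'fy': 390.177, 'cx': 276.377, 'cy': 211.428, 'origin': [-104.775, 627.277, 460.696], 'rotation': [0.216, -0.348, 0.762, -0.502]}
side {'fx': 468.902, 'fy': 468.902, 'cx': 276.703, 'cy': 198.397, 'origin': [389.888, -998.467, 709.063], 'rotation': [-0.476, 0.873, -0.092, 0.05]}
{'clock': 0.1, 'joint_pos': array([-1.36349811e+00,  5.28385176e-01,  1.43373841e+00, -5.66698705e-07,
        1.18143473e+00, -1.78510479e-01]), 'qvel': array([-2.06721557e-04, -2.19235505e-03, -4.64997522e-03,  1.74655777e-03,
        4.09574332e-04,  6.09999265e-06]), 'effort': array([-2.69640054e-05, -4.40984595e+01, -1.77151251e+01,  6.35121530e-02,
        5.33820223e-02, -3.54205326e-05]), 'position': array([ 235.08791024, -578.45134934,  246.67347557]), 'ee_rot': array([-9.82726317e-04,  9.81451088e-01,  1.91710190e-01, -1.44082729e-05]), 'wrist_force': array([0.38749442, 1.09120242, 0.1402215 ]), 'moment': array([ 0.01372265, -0.00581575, -0.06618827]), 'grip_force': 0.0, 'width': 87.15846370711695}
```

View pics/scene0.png

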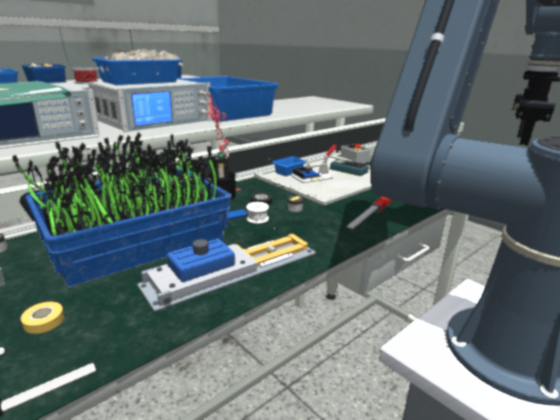

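View pics/side0.png

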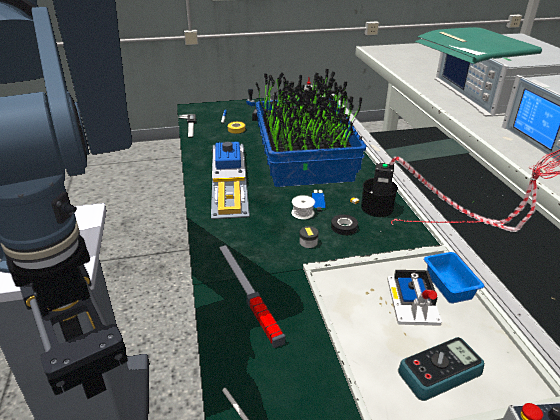

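The side view shows the bar with its tip near (222,247) and its red handle end near (280,345). The station runs away from the camera: brass fork at about (230,195), bed and blue weight at (228,155). The reel, jar and tape are to its right at (303,207), (309,237) and (344,225). In the scene view the bed is at (200,265) and the fork at (275,248).

```bash
cat > h.py <<'E'
import numpy as np, cv2
from scipy.spatial.transform import Rotation as R
def rot(q): return R.from_quat(np.r_[q[1:],q[0]]).as_matrix() if np.size(q)==4 else np.asarray(q)
def cast(c,uv,z):
    uv=np.atleast_2d(np.asarray(uv,float)); d=np.c_[(uv[:,0]-c["cx"])/c["fx"],(uv[:,1]-c["cy"])/c["fy"],np.ones(len(uv))]@rot(c["rotation"]).T
    o=np.asarray(c["origin"]); return o+d*((np.asarray(z)-o[2])/d[:,2])[:,None]
def cloud(c,d):
    v,u=np.mgrid[:d.shape[0],:d.shape[1]]
    P=np.dstack([(u-c["cx"])/c["fx"]*d,(v-c["cy"])/c["fy"]*d,d])
    return P@rot(c["rotation"]).T+np.asarray(c["origin"])
E
python3 - <<'E'
from bench import *
from h import *
f=np.load("side0.npz");p,d=f["p"],f["d"];c=calibration("side")
W=cloud(c,d);hsv=cv2.cvtColor(p,cv2.COLOR_RGB2HSV)
H,S,V=hsv[...,0],hsv[...,1],hsv[...,2]
def rep(n,m,box):
    k=np.zeros_like(m);k[box[1]:box[3],box[0]:box[2]]=1;m=m&k&(d>0)
    q=W[m];print(n,m.sum(),np.round(np.percentile(q,[2,50,98],axis=0)).tolist())
    r=cv2.minAreaRect(q[:,:2].astype(np.float32));print("  rect",np.round(r[0]),np.round(r[1]),round(r[2],1))
rep("red",((H<8)|(H>172))&(S>150)&(V>80),(240,285,295,350))
rep("blade",(S<60)&(V>110),(215,240,262,300))
rep("yellow",(H>15)&(H<32)&(S>120)&(V>100),(205,170,255,220))
rep("blue",(H>100)&(H<125)&(S>120),(205,135,250,172))
rep("plate",(S<50)&(V>110),(205,135,252,222))
# bench height check
print(np.round(W[300,215]),np.round(W[240,280]))
for n,u,v in (("reel",303,200),("jar",309,230),("tape",344,220)): print(n,np.round(W[v,u]))
E
```

```text
red 618 [[481.0, -414.0, 0.0], [500.0, -368.0, 23.0], [522.0, -313.0, 26.0]]
  rect [ 504. -353.] [ 35. 125.] 13.8
blade 362 [[443.0, -292.0, 17.0], [467.0, -220.0, 21.0], [489.0, -132.0, 23.0]]
  rect [ 467. -200.] [ 25. 192.] 13.5
yellow 596 [[454.0, 19.0, 6.0], [484.0, 94.0, 19.0], [532.0, 175.0, 30.0]]
  rect [496.  98.] [164.  90.] 89.6
blue 563 [[469.0, 212.0, 36.0], [503.0, 231.0, 64.0], [544.0, 327.0, 71.0]]
  rect [515. 340.] [263.  75.] 83.7
plate 1072 [[436.0, 12.0, 3.0], [493.0, 152.0, 12.0], [558.0, 356.0, 86.0]]
  rect [500. 198.] [387. 100.] 83.4
[ 412. -276.   -2.] [ 588. -105.   -2.]
reel [674.   2.  36.]
jar [ 655. -127.   35.]
tape [765. -70.   8.]
```

The rows are not in the units I measure in: shifts go in shares of 800 mm and turns go in shares of 60 degrees. I convert before sending: 282 mm / 800 = 0.3525, 226 mm / 800 = 0.2825, -50 degrees / 60 = -0.8333.

Emit:
servo_tool(
  deltas=[
    [0,0,-0.1667,0.07,-0.02,0,1],
    [0,0,-0.3333,0.1413,-0.0413,0,1],
    [0,0,-0.5,0.2125,-0.0625,0,1],
    [0,0,-0.6667,0.2825,-0.0825,0,1],
    [0,0,-0.8333,0.3525,-0.1038,0,1],
  ],
  force=60,
)

```text
clock: 0.72
position: [466.4, -394.6, 247.2]
ee_rot: [-0.0, 0.807, 0.591, -0.0]
wrist_force: [1.6, -0.6, 0.5]
width: 87.0
grip_force: 0.0
```

In the tool's units: 43 mm / 800 = 0.0538, 33 mm / 800 = 0.0413, -31 degrees / 60 = -0.5167.

Emit:
servo_tool(
  deltas=[
    [0,0,-0.1333,0.0138,0.0088,0,1],
    [0,0,-0.2667,0.0275,0.0175,0,1],
    [0,0,-0.4,0.0413,0.0275,0,1],
    [0,0,-0.5167,0.0538,0.0363,0,1],
    [0,0,-0.5167,0.0538,0.0363,0,1],
  ],
)

```text
clock: 1.35
position: [506.3, -363.2, 247.0]
ee_rot: [-0.001, 0.622, 0.783, 0.0]
wrist_force: [0.4, -0.2, -0.4]
width: 87.2
grip_force: 0.0
```

```bash
python3 - <<'E'
from bench import *
from h import *
o=observe();c=calibration("wrist");p,d=get_image("wrist");cv2.imwrite("pics/w1.png",p[:,:,::-1]);np.savez("w1.npz",p=p,d=d,c=np.array([c],object))
print(o["position"],o["ee_rot"],{k:np.round(v,3).tolist() for k,v in c.items()})
E
```

```text
[ 506.31914829 -363.22389388  247.0305398 ] [-5.13111756e-04  6.21825912e-01  7.83155326e-01  8.55111962e-05] {'fx': 312.982, 'fy': 312.982, 'cx': 281.646, 'cy': 206.58, 'origin': [490.886, -294.93, 383.782], 'rotation': [0.128, 0.985, 0.113, 0.015]}
```

View pics/w1.png

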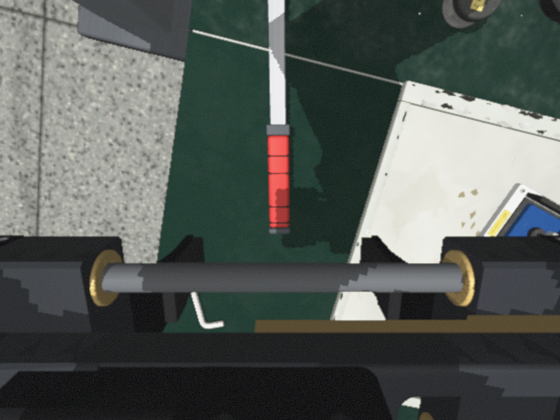

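The wrist view shows the bar upright in the frame: handle from (279,126), the shoulder with its dark collar, to (280,234), and the blade running up to (276,0). I'll measure its axis and shoulder from this.

```bash
python3 - <<'E'
from h import *
f=np.load("w1.npz",allow_pickle=True);p,d,c=f["p"],f["d"],f["c"][0]
W=cloud(c,d)
for v in (20,60,100,116,122,124,126,128,132,150,170,190,210,228,232,234,236,240):
    r=W[v,255:305];m=r[:,2]>9
    if m.sum()<3: print(v,"none");continue
    # edges in pixel
    u=255+np.where(m)[0];z=np.median(r[m,2])
    uv=[[u[0]-.5,v],[u[-1]+.5,v]];e=cast(c,uv,z)[:,:2]
    print(v,round(z,1),u[0],u[-1],np.round(e.mean(0),1),"width",round(np.linalg.norm(e[1]-e[0]),1))
E
```

```text
20 20.7 269 283 [ 461.4 -194.7] width 15.5
60 20.7 269 283 [ 469.9 -231.9] width 16.0
100 20.5 270 284 [ 480.  -271.2] width 16.5
116 20.3 271 284 [ 484.3 -287.5] width 15.6
122 20.8 271 284 [ 485.8 -293.8] width 15.7
124 22.8 267 288 [ 486.3 -296. ] width 24.5
126 23.3 266 289 [ 486.8 -298.1] width 26.8
128 23.1 266 289 [ 487.2 -300.2] width 26.8
132 23.6 266 289 [ 488.2 -304.4] width 26.9
150 23.3 259 288 [ 488.2 -324.8] width 34.1
170 23.1 268 288 [ 498.3 -345.9] width 24.3
190 23.5 269 288 [ 504.2 -368.7] width 23.5
210 23.3 269 288 [ 509.6 -392.5] width 23.9
228 22.0 269 289 [ 515.4 -414.8] width 25.6
232 23.2 269 289 [ 516.5 -419.5] width 25.6
234 none
236 none
240 none
```

In the tool's units: 219 mm / 800 = 0.2738, -4.5 mm / 800 = -0.0056, -0.7 degrees / 60 = -0.0117.

Emit:
servo_tool(
  deltas=[
    [0,0,-0.0117,-0.0025,-0.0025,0.0688,1],
    [0,0,-0.0117,-0.0056,-0.0041,0.1375,1],
    [0,0,-0.0117,-0.0056,-0.0041,0.2063,1],
    [0,0,-0.0117,-0.0056,-0.0041,0.2563,1],
    [0,0,-0.0117,-0.0056,-0.0041,0.2738,1],
  ],
)

```text
clock: 2.02
position: [502.0, -368.3, 25.8]
ee_rot: [-0.003, 0.618, 0.786, 0.0]
wrist_force: [0.9, 0.1, -0.1]
width: 86.8
grip_force: 0.0
```

Emit:
servo_tool(
  deltas=[
    [0,0,0,0,0,0,-1],
    [0,0,0,0,0,0,-1],
    [0,0,0,0,0,0,-1],
    [0,0,0,0,0,0,-1],
    [0,0,0,0,0,0,-1],
  ],
  force=50,
)

```text
clock: 2.65
position: [504.0, -369.2, 29.0]
ee_rot: [0.0, 0.617, 0.787, -0.0]
wrist_force: [-0.4, -0.5, -0.8]
width: 45.1
grip_force: 0.0
```

Emit:
servo_tool(
  deltas=[
    [0,0,0,0,0,0,-1],
    [0,0,0,0,0,0,-1],
    [0,0,0,0,0,0,-1],
    [0,0,0,0,0,0,-1],
    [0,0,0,0,0,0,-1],
  ],
)

```text
clock: 3.28
position: [503.9, -369.1, 28.5]
ee_rot: [-0.0, 0.617, 0.787, 0.0]
wrist_force: [1.0, -0.0, 0.9]
width: 24.0
grip_force: 50.0
```

In the tool's units: -90 mm / 800 = -0.1125, -60 mm / 800 = -0.075.

Emit:
servo_tool(
  deltas=[
    [0,0,0,0,0,-0.0063,-1],
    [0,0,0,0,0,-0.0375,-1],
    [0,0,0,0,0,-0.075,-1],
    [0,0,0,0,0,-0.1125,-1],
    [0,0,0,0,0,-0.1125,-1],
  ],
)

```text
clock: 3.9
position: [505.0, -370.3, 120.7]
ee_rot: [0.003, 0.617, 0.787, -0.0]
wrist_force: [0.3, -0.6, -3.9]
width: 23.5
grip_force: 50.0
```

```bash
python3 - <<'E'
from bench import *
from h import *
for i in range(3): o=observe();print(o["clock"],o["position"],o["ee_rot"],o["wrist_force"],o["moment"],o["width"],o["grip_force"])
p,d=get_image("side");np.savez("side1.npz",p=p,d=d)
c=calibration("side");W=cloud(c,d);hsv=cv2.cvtColor(p,cv2.COLOR_RGB2HSV)
m=(hsv[...,1]<60)&(W[...,2]>60)&(W[...,2]<140)&(W[...,1]>-290)&(W[...,1]<-50)&(W[...,0]>400)&(W[...,0]<560)
q=W[m];print(m.sum());
for a in range(-290,-90,20):
    k=(q[:,1]>a)&(q[:,1]<=a+20)
    if k.sum()>3: print(a,np.round(np.median(q[k],axis=0),1),k.sum())
E
```

```text
3.9 [ 505.02588025 -370.34622235  120.66194295] [ 2.70280626e-03  6.16987209e-01  7.86968422e-01 -4.26360734e-04] [ 0.33467535 -0.57719449 -3.90426222] [-0.20557864 -0.13728937  0.02985383] 23.520159005799215 49.99867916107178
3.9 [ 505.02588025 -370.34622235  120.66194295] [ 2.70280626e-03  6.16987209e-01  7.86968422e-01 -4.26360734e-04] [ 0.33467535 -0.57719449 -3.90426222] [-0.20557864 -0.13728937  0.02985383] 23.520159005799215 49.99867916107178
3.9 [ 505.02588025 -370.34622235  120.66194295] [ 2.70280626e-03  6.16987209e-01  7.86968422e-01 -4.26360734e-04] [ 0.33467535 -0.57719449 -3.90426222] [-0.20557864 -0.13728937  0.02985383] 23.520159005799215 49.99867916107178
184
-230 [ 461.6 -216.2  111. ] 15
-210 [ 459.9 -197.   111.6] 35
-190 [ 456.7 -180.3  111.3] 42
-170 [ 453.  -160.   111.4] 48
-150 [ 447.4 -139.   111.2] 42
```

In the tool's units: 252 mm / 800 = 0.315, -129 mm / 800 = -0.1613, 20 degrees / 60 = 0.3333.

Emit:
servo_tool(
  deltas=[
    [0,0,0.05,0.05,0.0025,-0.0438,-1],
    [0,0,0.1,0.1125,0.005,-0.0813,-1],
    [0,0,0.1667,0.1775,0.0088,-0.1188,-1],
    [0,0,0.25,0.245,0.0113,-0.15,-1],
    [0,0,0.3333,0.315,0.0138,-0.1613,-1],
  ],
)

```text
clock: 4.58
position: [453.8, -120.3, 247.4]
ee_rot: [-0.0, 0.745, 0.667, 0.0]
wrist_force: [1.2, 0.8, -2.5]
width: 23.5
grip_force: 50.0
```

```bash
cat >> h.py <<'E'
def row(pos,q,tp,head,pitch=0):
    "row (deg,mm) from pose to TCP tp, bar heading head deg, nose-down pitch deg"
    A=rot(q);h=np.radians(head);x=np.r_[np.cos(h),np.sin(h),0];y=np.r_[np.sin(h),-np.cos(h),0]
    B=np.c_[x,y,[0,0,-1]]@R.from_euler("y",-pitch,degrees=True).as_matrix()
    return np.round(np.r_[np.degrees(R.from_matrix(A.T@B).as_rotvec()),A.T@(np.asarray(tp)-pos)],1)
E
python3 - <<'E'
from bench import *
from h import *
o=observe();print(o["position"],row(o["position"],o["ee_rot"],[422,44,250],83.4))
E
```

```text
[ 453.83144344 -120.25737784  247.36677095] [ -0.   -0.    0.2 159.7 -49.9  -2.6]
```

In the tool's units: 160 mm / 800 = 0.2, 130 mm / 800 = 0.1625.

Emit:
servo_tool(
  deltas=[
    [0,0,0,0.0563,-0.0175,-0.0013,-1],
    [0,0,0,0.1125,-0.035,-0.0025,-1],
    [0,0,0,0.1625,-0.0525,-0.0025,-1],
    [0,0,0,0.2,-0.0625,-0.0025,-1],
    [0,0,0,0.2,-0.0625,-0.0025,-1],
  ],
)

```text
clock: 5.2
position: [419.7, 44.6, 248.0]
ee_rot: [-0.002, 0.743, 0.669, -0.002]
wrist_force: [0.7, 0.2, -3.9]
width: 23.5
grip_force: 50.0
```

```bash
python3 - <<'E'
from bench import *
from h import *
o=observe();c=calibration("wrist");p,d=get_image("wrist");cv2.imwrite("pics/w2.png",p[:,:,::-1]);np.savez("w2.npz",p=p,d=d,c=np.array([c],object))
print(o["position"],o["ee_rot"],{k:np.round(v,3).tolist() for k,v in c.items()})
E
```

```text
[419.67915044  44.58047649 248.0337847 ] [-0.00194961  0.74304147  0.6692408  -0.00152334] {'fx': 312.982, 'fy': 312.982, 'cx': 281.646, 'cy': 206.58, 'origin': [427.942, 114.322, 384.737], 'rotation': [0.129, 0.99, -0.051, -0.009]}
```

View pics/w2.png

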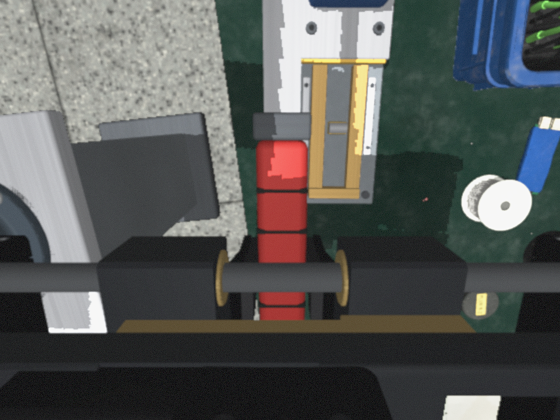

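The wrist view from above shows the bar on the left. The fork's prongs are at u≈318 and 355, its web at row 193, the fulcrum rod at (338,128) and the bed's yellow edge at row 62. The plate's rear edge is at row 203.

```bash
python3 - <<'E'
from h import *
f=np.load("w2.npz",allow_pickle=True);p,d,c=f["p"],f["d"],f["c"][0]
W=cloud(c,d);Z=W[...,2]
for v in (85,105,115,145,165,180):
    print(v,[(u,int(round(Z[v,u]))) for u in range(306,388,2)])
g=cv2.cvtColor(p,cv2.COLOR_RGB2HSV)
print("col356",[(v,int(round(Z[v,356])),g[v,356].tolist()) for v in list(range(54,72,1))])
print("col356",[(v,int(round(Z[v,356])),g[v,356].tolist()) for v in range(180,212,1)])
print("col338",[(v,int(round(Z[v,338])),p[v,338].tolist()) for v in range(116,140,1)])
print("row128",[(u,int(round(Z[128,u])),p[128,u].tolist()) for u in range(324,352,1)])
E
```

```text
85 [(306, 14), (308, 12), (310, 5), (312, 18), (314, 18), (316, 19), (318, 17), (320, 18), (322, 19), (324, 19), (326, 19), (328, 6), (330, 5), (332, 5), (334, 5), (336, 5), (338, 5), (340, 4), (342, 6), (344, 6), (346, 6), (348, 5), (350, 9), (352, 20), (354, 18), (356, 19), (358, 18), (360, 19), (362, 17), (364, 18), (366, 19), (368, 13), (370, 13), (372, 15), (374, 12), (376, 7), (378, 6), (380, 5), (382, -1), (384, 0), (386, 0)]
105 [(306, 13), (308, 12), (310, 7), (312, 18), (314, 20), (316, 19), (318, 19), (320, 19), (322, 18), (324, 18), (326, 4), (328, 6), (330, 5), (332, 7), (334, 6), (336, 5), (338, 5), (340, 7), (342, 6), (344, 6), (346, 6), (348, 6), (350, 16), (352, 18), (354, 18), (356, 19), (358, 19), (360, 17), (362, 18), (364, 17), (366, 11), (368, 14), (370, 13), (372, 13), (374, 5), (376, 5), (378, 5), (380, -1), (382, -2), (384, -1), (386, 0)]
115 [(306, 242), (308, 243), (310, 242), (312, 19), (314, 17), (316, 18), (318, 17), (320, 18), (322, 19), (324, 19), (326, 6), (328, 6), (330, 7), (332, 6), (334, 5), (336, 5), (338, 6), (340, 6), (342, 5), (344, 6), (346, 
[... 3583 characters left out ...]
122, 122]), (327, 6, [112, 110, 96]), (328, 14, [97, 92, 80]), (329, 22, [113, 113, 112]), (330, 23, [144, 144, 148]), (331, 22, [155, 157, 159]), (332, 24, [157, 157, 160]), (333, 23, [155, 156, 158]), (334, 23, [154, 154, 156]), (335, 23, [157, 159, 160]), (336, 22, [154, 155, 158]), (337, 25, [153, 155, 156]), (338, 22, [155, 156, 157]), (339, 24, [154, 156, 158]), (340, 24, [154, 156, 159]), (341, 25, [155, 157, 160]), (342, 23, [155, 155, 158]), (343, 24, [153, 155, 158]), (344, 25, [154, 156, 157]), (345, 23, [154, 156, 158]), (346, 22, [149, 150, 151]), (347, 7, [129, 124, 116]), (348, 13, [111, 97, 74]), (349, 16, [131, 108, 69]), (350, 18, [176, 145, 89]), (351, 19, [190, 154, 96])]
```

```bash
cat > m.py <<'E'
from h import *
f=np.load("w2.npz",allow_pickle=True);p,d,c=f["p"],f["d"],f["c"][0]
Z=cloud(c,d)[...,2]
def edge(vs,lo,hi,u0,u1,z):
    "last u in u0..u1 with Z in lo..hi, per row"
    pts=[]
    for v in vs:
        k=np.where((Z[v,u0:u1]>lo)&(Z[v,u0:u1]<hi))[0]
        if len(k): pts.append([u0+k[-1]+.5,v])
    return cast(c,pts,z)[:,:2]
def fit(P):
    for i in range(3):
        vx,vy,x,y=cv2.fitLine(P.astype(np.float32),cv2.DIST_HUBER,0,.01,.01).ravel()
        r=(P-[x,y])@[-vy,vx];P=P[abs(r)<2]
    if vy<0: vx,vy=-vx,-vy
    return np.array([x,y]),np.array([vx,vy]),r.std()
res={}
for n,a in dict(plate=(range(70,198),3,9,362,392,6),rail=(range(85,150),11,16,362,385,14),
                shimR=(range(70,197),15.5,26,340,368,19),slotL=(range(70,186),15.5,22,310,332,19)).items():
    P=edge(*a);o,t,s=fit(P);res[n]=(o,t);print(n,len(P),"head",round(float(np.degrees(np.arctan2(t[1],t[0]))),2),"std",round(float(s),2),o)
h=np.radians(np.median([np.degrees(np.arctan2(res[k][1][1],res[k][1][0])) for k in ("plate","rail")]))
x=np.r_[np.cos(h),np.sin(h)];y=np.r_[-np.sin(h),np.cos(h)]
rod=cast(c,[[337.7,127.5]],24)[0,:2];print("rod",rod,"head",np.degrees(h))
for k,(o,t) in res.items(): print(k,"y rel rod",round(float((o-rod)@y),1))
# distances along x
for n,u,v,z in (("web rear",340,198.5,23),("plate rear",356,203.5,6),("bed front top",356,58.8,31),("bed front low",356,63.5,15),("nose?",356,64.5,19)):
    q=cast(c,[[u,v]],z)[0,:2];print(n,np.round((q-rod)@x,1))
for u in (312,320,330,345,355):
    k=np.where((Z[180:215,u]>20)&(Z[180:215,u]<27))[0]
    if len(k): q=cast(c,[[u,180+k[-1]+.5]],23)[0,:2];print("web",u,180+k[-1],np.round((q-rod)@x,1))
E
python3 m.py
```

```text
plate 128 head 83.79 std 0.38 [536.6128    90.684875]
rail 65 head 83.78 std 0.33 [529.46985  110.998146]
shimR 127 head 83.53 std 0.42 [516.6208  94.8055]
slotL 116 head 83.44 std 0.33 [474.3788  111.76079]
rod [488.01350352 104.10212918] head 83.7859
plate y rel rod -49.8
rail y rel rod -40.5
shimR y rel rod -29.4
slotL y rel rod 14.4
web rear -81.6
plate rear -91.9
bed front top 69.3
bed front low 67.6
nose? 65.9
web 312 197 -80.6
web 320 197 -80.6
web 330 197 -80.5
web 345 198 -81.6
web 355 198 -81.5
```

```bash
python3 - <<'E'
from h import *
f=np.load("w2.npz",allow_pickle=True);p,d,c=f["p"],f["d"],f["c"][0]
T=np.array([419.679,44.580,248.034]);A=rot([-0.00194961,0.74304147,0.6692408,-0.00152334])
B=(cloud(c,d)-T)@A   # tool frame
for n,(u0,u1,v0,v1) in dict(blade=(274,294,2,105),collar=(262,300,117,134),red=(264,298,145,232)).items():
    q=B[v0:v1,u0:u1].reshape(-1,3);q=q[abs(q[:,2])<40]
    a=np.polyfit(q[:,0],q[:,2],1);print(n,len(q),"z med",np.round(np.median(q[:,2]),2),"slope deg",np.round(np.degrees(a[0]),2),"at x=75",np.polyval(a,75).round(2),"x range",q[:,0].min().round(1),q[:,0].max().round(1))
for v in (2,20,40,70,100,120,160,200):
    k=np.where(abs(B[v,240:325,2])<40)[0]+240;
    e=[B[v,k[0]],B[v,k[-1]]];print(v,"x",np.round(np.median(B[v,k,0]),1),"ymid",np.round((e[0][1]+e[1][1])/2,2),"w",np.round(e[1][1]-e[0][1],1))
for v in range(106,122): print(v,np.round(B[v,262:300,2].mean(),1),np.round(B[v,280,0],1),end="; ")
E
```

```text
blade 2057 z med 8.27 slope deg 0.12 at x=75 8.21 x range 78.6 118.6
collar 643 z med 5.18 slope deg 0.07 at x=75 5.18 x range 66.3 73.1
red 2947 z med 5.12 slope deg 0.23 at x=75 5.25 x range 20.3 61.2
2 x 118.3 ymid 0.17 w 16.0
20 x 111.8 ymid 0.24 w 15.3
40 x 104.3 ymid 0.22 w 15.6
70 x 92.6 ymid 0.21 w 15.9
100 x 80.4 ymid 0.22 w 15.4
120 x 71.9 ymid 0.22 w 24.8
160 x 54.5 ymid 0.22 w 23.6
200 x 35.9 ymid 0.2 w 23.3
106 20.9 77.8; 107 21.0 77.4; 108 20.8 77.0; 109 20.8 76.6; 110 20.8 76.2; 111 20.9 75.7; 112 6.4 75.3; 113 5.4 74.8; 114 5.1 74.4; 115 5.2 74.0; 116 5.1 73.5; 117 1.3 73.1; 118 5.1 72.7; 119 5.2 72.3; 120 5.3 71.9; 121 5.1 71.4;
```

```bash
cat >> h.py <<'E'
import json,os
O=np.r_[488.0,104.1];HD=83.79
def cmd():
    T=np.array([235.208,-579.028,247.548]);A=rot([0,.981451,.19171,0])
    for r in json.load(open("log.json")):
        T=T+A@np.array(r[3:]);A=A@R.from_rotvec(r[:3],degrees=True).as_matrix()
    return T,A
def log(*rows):
    l=json.load(open("log.json")) if os.path.exists("log.json") else []
    json.dump(l+[list(map(float,r)) for r in rows],open("log.json","w"))
def tcp(L,th,up=0,lat=0):
    "station x,z of TCP with blade tangent to the rod L ahead of the shoulder, nose down th deg"
    t=np.radians(th);a=np.r_[np.cos(t),-np.sin(t)];n=np.r_[np.sin(t),np.cos(t)]
    p=np.r_[0,18]+6*n-(L+75.5)*a+13.2*n+[0,up]
    h=np.radians(HD);x=np.r_[np.cos(h),np.sin(h)];y=np.r_[-np.sin(h),np.cos(h)]
    return np.r_[O+p[0]*x+(lat+.2)*y,p[1]]
def go(L,th,up=0,lat=0,base=None):
    T,A=base or cmd();B=target(th)
    return np.round(np.r_[R.from_matrix(A.T@B).as_rotvec(degrees=True),A.T@(tcp(L,th,up,lat)-T)],1)
def target(th,head=HD):
    h=np.radians(head);return np.c_[[np.cos(h),np.sin(h),0],[np.sin(h),-np.cos(h),0],[0,0,-1]]@R.from_euler("y",-th,degrees=True).as_matrix()
def est(o):
    "measured: pitch, and L, up from TCP pose"
    A=rot(o["ee_rot"]);th=np.degrees(np.arcsin(-A[2,0]));h=np.radians(HD)
    x=(np.asarray(o["position"])[:2]-O)@np.r_[np.cos(h),np.sin(h)];t=np.radians(th)
    L=(6+13.2)*np.sin(t)/np.cos(t)-x/np.cos(t)-75.5
    up=o["position"][2]-tcp(L,th)[2];F=o["wrist_force"];X=np.r_[np.cos(h),np.sin(h),0]
    topz=18+6/np.cos(t)+5/np.cos(t)-70*np.tan(t)+up
    return dict(th=round(th,2),L=round(L,2),up=round(up,2),edge=round(topz,2),lift=round(topz-15,2),head=round(np.degrees(np.arctan2(A[1,0],A[0,0])),2),Fx=round(F@X,2),Fz=round(F[2],2),Fy=round(F@[-X[1],X[0],0],2),clk=round(o["clock"],2))
E
python3 - <<'E'
from bench import *
from h import *
log([0,0,-50,282,-83,0],[0,0,-31,43,29,0],[0,0,-.7,-4.5,-3.3,219],[0,0,0,0,0,-90],[0,0,20,252,11,-129],[0,0,0,160,-50,-2])
o=observe();print(cmd()[0],o["position"],est(o))
print(tcp(125,12.7,80),go(125,12.7,80))
E
```

```text
[421.96878215  42.67428541 249.548     ] [420.69887802  43.42163802 248.30535392] {'th': np.float64(0.02), 'L': np.float64(-7.89), 'up': np.float64(211.08), 'edge': np.float64(240.06), 'lift': np.float64(225.06), 'head': np.float64(83.95), 'Fx': np.float64(-0.18), 'Fz': np.float64(-3.59), 'Fy': np.float64(0.14), 'clk': 5.25}
[467.09973964 -86.12903293 160.80942722] [   0.   -12.7    0.  -123.2   58.8   88.7]
```

In the tool's units: -123 mm / 800 = -0.1538, -110 mm / 800 = -0.1375, -12.7 degrees / 60 = -0.2117.

Emit:
servo_tool(
  deltas=[
    [0,-0.05,0,-0.05,0.0225,0,-1],
    [0,-0.1,0,-0.1,0.045,0.0313,-1],
    [0,-0.15,0,-0.1375,0.0625,0.0688,-1],
    [0,-0.2117,0,-0.1538,0.0738,0.1113,-1],
    [0,-0.2117,0,-0.1538,0.0738,0.1113,-1],
  ],
)

```text
clock: 5.88
position: [465.8, -86.6, 157.6]
ee_rot: [0.07, 0.74, 0.664, -0.084]
wrist_force: [-0.7, 0.6, -3.2]
width: 23.3
grip_force: 50.0
```

```bash
python3 - <<'E'
from bench import *
from h import *
log([0,-12.7,0,-123,59,89])
o=observe();print(cmd()[0],o["position"],est(o))
print(go(125,12.7,15),go(125,12.7,1.7),go(93,12.7,1.7))
E
```

```text
[467.35145079 -85.97412456 160.548     ] [465.75422354 -86.58219045 157.56074934] {'th': np.float64(12.59), 'L': np.float64(125.49), 'up': np.float64(77.0), 'edge': np.float64(90.63), 'lift': np.float64(75.63), 'head': np.float64(83.8), 'Fx': np.float64(0.56), 'Fz': np.float64(-3.19), 'Fy': np.float64(0.73), 'clk': 5.88}
[ 0.   0.   0.  14.1 -0.2 63.2] [ 0.   0.   0.  17.  -0.2 76.2] [ 0.   0.   0.  49.  -0.2 76.2]
```

In the tool's units: 63 mm / 800 = 0.0788, 42 mm / 800 = 0.0525.

Emit:
servo_tool(
  deltas=[
    [0,0,0,0.0063,0,0.025,-1],
    [0,0,0,0.0113,0,0.0525,-1],
    [0,0,0,0.0175,0,0.0788,-1],
    [0,0,0,0.0175,0,0.0788,-1],
    [0,0,0,0.0175,0,0.0788,-1],
  ],
)

```text
clock: 6.5
position: [467.9, -86.5, 97.2]
ee_rot: [0.075, 0.74, 0.664, -0.082]
wrist_force: [0.3, -0.6, -3.4]
width: 23.8
grip_force: 50.0
```

```bash
python3 - <<'E'
from bench import *
from h import *
log([0,0,0,14,0,63])
o=observe();print(cmd()[0],o["position"],est(o));c=calibration("wrist")
p,d=get_image("wrist");cv2.imwrite("pics/w3.png",p[:,:,::-1]);np.savez("w3.npz",p=p,d=d,c=np.array([c],object))
print(go(125,12.7,1.5),go(93,12.7,1.5))
E
```

```text
[467.33064297 -86.16582586  96.01147687] [467.93205505 -86.47054127  97.15817086] {'th': np.float64(12.71), 'L': np.float64(125.26), 'up': np.float64(16.27), 'edge': np.float64(29.76), 'lift': np.float64(14.76), 'head': np.float64(83.77), 'Fx': np.float64(-0.55), 'Fz': np.float64(-3.39), 'Fy': np.float64(-0.37), 'clk': 6.5}
[ 0.   0.   0.   3.  -0.2 13.4] [ 0.   0.   0.  35.  -0.2 13.4]
```

View pics/w3.png

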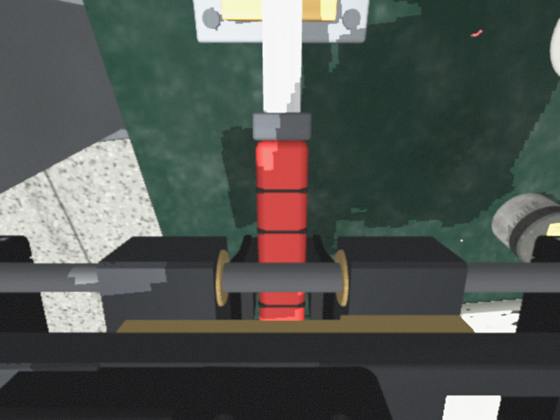

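The blade (u 263–301) is centred on the plate's rear edge (u 196–367), so the two are aligned.

In the tool's units: 13.5 mm / 800 = 0.0169, 12 mm / 800 = 0.015.

Emit:
servo_tool(
  deltas=[
    [0,0,0,0.0013,0,0.005,-1],
    [0,0,0,0.0025,0,0.01,-1],
    [0,0,0,0.0038,0,0.015,-1],
    [0,0,0,0.0038,0,0.0169,-1],
    [0,0,0,0.0038,0,0.0169,-1],
  ],
)

```text
clock: 7.18
position: [467.2, -86.2, 82.0]
ee_rot: [0.074, 0.74, 0.664, -0.082]
wrist_force: [-0.8, -0.1, -2.7]
width: 23.7
grip_force: 50.0
```

```bash
python3 - <<'E'
from bench import *
from h import *
log([0,0,0,3,0,13.5])
o=observe();print(cmd()[0],o["position"],est(o))
print(go(125,12.7,0),go(93,12.7,0))
E
```

```text
[467.32618416 -86.20690471  82.18222191] [467.23164899 -86.19832489  81.9563067 ] {'th': np.float64(12.69), 'L': np.float64(125.05), 'up': np.float64(1.15), 'edge': np.float64(14.66), 'lift': np.float64(-0.34), 'head': np.float64(83.81), 'Fx': np.float64(-0.14), 'Fz': np.float64(-2.66), 'Fy': np.float64(0.78), 'clk': 7.17}
[ 0.   0.   0.   0.4 -0.2  1.3] [ 0.   0.   0.  32.4 -0.2  1.3]
```

In the tool's units: 32 mm / 800 = 0.04, 24 mm / 800 = 0.03.

Emit:
servo_tool(
  deltas=[
    [0,0,0,0.0006,0,0.0019,-1],
    [0,0,0,0.01,0,0.0019,-1],
    [0,0,0,0.02,0,0.0019,-1],
    [0,0,0,0.03,0,0.0019,-1],
    [0,0,0,0.04,0,0.0019,-1],
  ],
)

```text
clock: 7.8
position: [470.7, -54.7, 73.5]
ee_rot: [0.074, 0.74, 0.664, -0.082]
wrist_force: [0.3, 0.4, -3.6]
width: 23.9
grip_force: 50.0
```

Emit:
servo_tool(
  deltas=[
    [0,0,0,0,0,0,-1],
    [0,0,0,0,0,0,-1],
    [0,0,0,0,0,0,-1],
    [0,0,0,0,0,0,-1],
    [0,0,0,0,0,0,-1],
  ],
)

```text
clock: 8.43
position: [470.7, -55.7, 73.7]
ee_rot: [0.074, 0.74, 0.664, -0.082]
wrist_force: [-0.6, 0.5, -2.8]
width: 23.7
grip_force: 50.0
```

```bash
python3 - <<'E'
from bench import *
from h import *
log([0,0,0,32,0,1.5])
o=observe();print(cmd()[0],o["position"],est(o),o["moment"])
p,d=get_image("side");np.savez("side2.npz",p=p,d=d)
q=p[120:225,190:270];cv2.imwrite("pics/s2.png",cv2.resize(q,None,fx=6,fy=5.5,interpolation=cv2.INTER_CUBIC)[:,:,::-1])
for th in (10,8,6,5,4,3.7): print(th,go(93,th))
E
```

```text
[470.65920813 -55.49992696  73.68384156] [470.66334543 -55.68103495  73.71958518] {'th': np.float64(12.7), 'L': np.float64(93.58), 'up': np.float64(-0.18), 'edge': np.float64(13.32), 'lift': np.float64(-1.68), 'head': np.float64(83.79), 'Fx': np.float64(0.41), 'Fz': np.float64(-2.85), 'Fy': np.float64(0.65), 'clk': 8.43} [ 0.11359115 -0.08565897  0.00840816]
10 [ 0.   2.7  0.  -0.4 -0.2  7.8]
8 [ 0.   4.7  0.  -0.7 -0.2 13.7]
6 [ 0.   6.7  0.  -0.7 -0.2 19.6]
5 [ 0.   7.7  0.  -0.7 -0.2 22.6]
4 [ 0.   8.7  0.  -0.6 -0.2 25.5]
3.7 [ 0.   9.   0.  -0.6 -0.2 26.4]
```

View pics/s2.png

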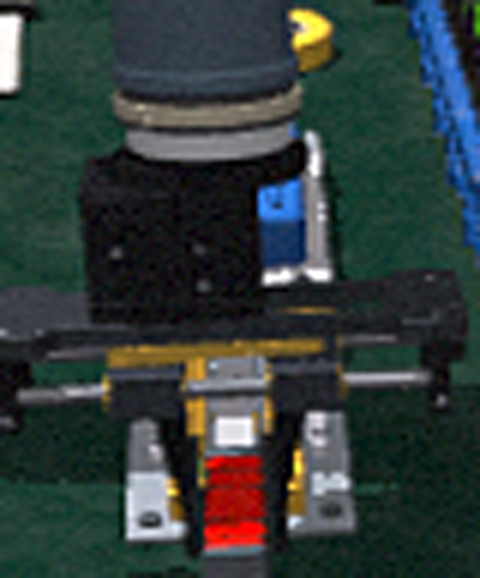

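The side crop shows the bar lying over the fork inside the slot, with the bed behind the gripper and nothing jammed. Next I'll lever in stages.

In the tool's units: 13.7 mm / 800 = 0.0171, 11.6 mm / 800 = 0.0145, 4.7 degrees / 60 = 0.0783.

Emit:
servo_tool(
  deltas=[
    [0,0.0167,0,-0.0001,0,0.0035,-1],
    [0,0.0333,0,-0.0004,0,0.0071,-1],
    [0,0.05,0,-0.0005,0,0.0109,-1],
    [0,0.0667,0,-0.0008,0,0.0145,-1],
    [0,0.0783,0,-0.0009,0,0.0171,-1],
  ],
)

```text
clock: 9.1
position: [470.2, -59.1, 60.3]
ee_rot: [0.046, 0.743, 0.666, -0.051]
wrist_force: [0.2, 3.9, -3.4]
width: 23.6
grip_force: 50.0
```

```bash
cat >> h.py <<'E'
def bedlift(p,d,c):
    "height change of the bed's top/blue weight in the scene view against the start"
    f=np.load("scene0.npz");W0=cloud(c,f["d"]);W1=cloud(c,d)
    h=np.radians(HD);X=np.r_[np.cos(h),np.sin(h)];Y=np.r_[-np.sin(h),np.cos(h)]
    hsv=cv2.cvtColor(p,cv2.COLOR_RGB2HSV);h0=cv2.cvtColor(f["p"],cv2.COLOR_RGB2HSV);out=[]
    for W,g in ((W0,h0),(W1,hsv)):
        s=np.dstack([(W[...,:2]-O)@X,(W[...,:2]-O)@Y,W[...,2]])
        m=(abs(s[...,1])<40)&(s[...,0]>72)&(s[...,0]<105)&(s[...,2]>25)&(s[...,2]<55)
        out.append((int(m.sum()),np.round(np.median(s[m],axis=0),1).tolist()))
    return out
E
python3 - <<'E'
from bench import *
from h import *
log([0,4.7,0,-.7,0,13.7])
o=observe();print(cmd()[0],o["position"],est(o),o["moment"])
p,d=get_image("scene");print(bedlift(p,d,calibration("scene")))
for th in (6,5,4.5,4,3.7): print(th,go(93,th))
E
```

```text
[470.26050921 -59.17311953  60.47291065] [470.22416953 -59.11274274  60.28725734] {'th': np.float64(7.93), 'L': np.float64(92.94), 'up': np.float64(0.03), 'edge': np.float64(19.39), 'lift': np.float64(4.39), 'head': np.float64(83.77), 'Fx': np.float64(3.92), 'Fz': np.float64(-3.39), 'Fy': np.float64(0.2), 'clk': 9.1} [ 0.39728541 -0.16740203  0.07845387]
[(222, [84.5, 9.9, 31.3]), (223, [85.2, 10.3, 34.4])]
6 [ 0.   2.   0.  -0.5 -0.2  5.9]
5 [ 0.   3.   0.  -0.7 -0.2  8.8]
4.5 [ 0.   3.5  0.  -0.8 -0.2 10.3]
4 [ 0.   4.   0.  -0.9 -0.2 11.8]
3.7 [ 0.   4.3  0.  -0.9 -0.2 12.7]
```

In the tool's units: 14.2 mm / 800 = 0.0178, 12 mm / 800 = 0.015, 4.7 degrees / 60 = 0.0783.

Emit:
servo_tool(
  deltas=[
    [0,0.0167,0,-0.0004,0,0.0038,-1],
    [0,0.0333,0,-0.0006,0,0.0075,-1],
    [0,0.05,0,-0.0009,0,0.0113,-1],
    [0,0.0667,0,-0.0011,0,0.015,-1],
    [0,0.0783,0,-0.0013,0,0.0178,-1],
  ],
)

```text
clock: 9.78
position: [469.8, -61.7, 46.5]
ee_rot: [0.019, 0.744, 0.667, -0.021]
wrist_force: [1.1, 4.5, -1.1]
width: 23.7
grip_force: 50.0
```

```bash
python3 - <<'E'
from bench import *
from h import *
log([0,4.7,0,-1,0,14.2])
o=observe();print(cmd()[0],o["position"],est(o),o["moment"])
p,d=get_image("scene");print(bedlift(p,d,calibration("scene")))
for L in (90,86,82,70): print(L,go(L,3.2,0))
E
```

```text
[469.94039411 -62.1223234   46.55027717] [469.80117634 -61.68131922  46.45711248] {'th': np.float64(3.23), 'L': np.float64(92.63), 'up': np.float64(-0.19), 'edge': np.float64(24.88), 'lift': np.float64(9.88), 'head': np.float64(83.76), 'Fx': np.float64(4.57), 'Fz': np.float64(-1.14), 'Fy': np.float64(-0.62), 'clk': 9.78} [ 0.73439924 -0.19498057 -0.02640699]
[(222, [84.5, 9.9, 31.3]), (239, [86.3, 9.8, 40.0])]
90 [ 0.   0.1  0.   3.  -0.2 -0. ]
86 [ 0.   0.1  0.   7.  -0.2 -0. ]
82 [ 0.   0.1  0.  11.  -0.2 -0. ]
70 [ 0.   0.1  0.  23.  -0.2 -0.1]
```

In the tool's units: 9 mm / 800 = 0.0113, 7 mm / 800 = 0.0088.

Emit:
servo_tool(
  deltas=[
    [0,0,0,0.0013,0,0,-1],
    [0,0,0,0.0038,0,0,-1],
    [0,0,0,0.0063,0,0,-1],
    [0,0,0,0.0088,0,0,-1],
    [0,0,0,0.0113,0,0,-1],
  ],
)

```text
clock: 10.45
position: [472.1, -55.2, 46.5]
ee_rot: [0.021, 0.743, 0.668, -0.022]
wrist_force: [-1.5, -8.1, -0.1]
width: 23.6
grip_force: 50.0
```

In the tool's units: 10 mm / 800 = 0.0125, 8 mm / 800 = 0.01.

Emit:
servo_tool(
  deltas=[
    [0,0,0,0.0025,0,0,-1],
    [0,0,0,0.005,0,0,-1],
    [0,0,0,0.0075,0,0,-1],
    [0,0,0,0.01,0,0,-1],
    [0,0,0,0.0125,0,0,-1],
  ],
)

```text
clock: 11.08
position: [473.5, -45.5, 46.1]
ee_rot: [0.021, 0.743, 0.668, -0.021]
wrist_force: [-1.1, -9.1, -0.1]
width: 23.7
grip_force: 50.0
```

```bash
python3 - <<'E'
from bench import *
from h import *
log([0,0,0,9,0,0],[0,0,0,10,0,0])
o=observe();print(cmd()[0],o["position"],est(o),o["moment"])
p,d=get_image("scene");print(bedlift(p,d,calibration("scene")))
E
```

```text
[471.98726687 -43.26459034  45.45656066] [473.53346207 -45.48882432  46.06944728] {'th': np.float64(3.47), 'L': np.float64(76.21), 'up': np.float64(-0.27), 'edge': np.float64(24.51), 'lift': np.float64(9.51), 'head': np.float64(83.91), 'Fx': np.float64(-9.12), 'Fz': np.float64(-0.09), 'Fy': np.float64(0.11), 'clk': 11.07} [-1.62357034  0.06587119  0.02413874]
[(222, [84.5, 9.9, 31.3]), (233, [86.0, 9.2, 39.7])]
```

In the tool's units: 10 mm / 800 = 0.0125, 8 mm / 800 = 0.01.

Emit:
servo_tool(
  deltas=[
    [0,0,0,0.0025,0,0,-1],
    [0,0,0,0.005,0,0,-1],
    [0,0,0,0.0075,0,0,-1],
    [0,0,0,0.01,0,0,-1],
    [0,0,0,0.0125,0,0,-1],
  ],
)

```text
clock: 11.75
position: [474.6, -35.5, 45.5]
ee_rot: [0.021, 0.743, 0.668, -0.021]
wrist_force: [-1.3, -9.0, -0.7]
width: 23.3
grip_force: 50.0
```

Emit:
servo_tool(
  deltas=[
    [0,0,0,0.0013,0,0,-1],
    [0,0,0,0.0025,0,0,-1],
    [0,0,0,0.0038,0,0,-1],
    [0,0,0,0.005,0,0,-1],
    [0,0,0,0.0063,0,0,-1],
  ],
)

```text
clock: 12.38
position: [475.1, -30.6, 45.2]
ee_rot: [0.021, 0.743, 0.668, -0.021]
wrist_force: [-1.4, -7.7, -0.1]
width: 24.0
grip_force: 50.0
```

```bash
python3 - <<'E'
from bench import *
from h import *
log([0,0,0,10,0,0],[0,0,0,5,0,0])
o=observe();print(cmd()[0],o["position"],est(o),o["moment"])
c=calibration("wrist");p,d=get_image("wrist");np.savez("w4.npz",p=p,d=d,c=np.array([c],object));cv2.imwrite("pics/w4.png",p[:,:,::-1])
E
```

```text
[473.60321905 -28.37690634  44.59310026] [475.06939878 -30.55909323  45.17140017] {'th': np.float64(3.46), 'L': np.float64(61.17), 'up': np.float64(-0.24), 'edge': np.float64(24.56), 'lift': np.float64(9.56), 'head': np.float64(83.9), 'Fx': np.float64(-7.83), 'Fz': np.float64(-0.13), 'Fy': np.float64(0.53), 'clk': 12.38} [-1.7127086   0.1140137  -0.01461135]
```

View pics/w4.png

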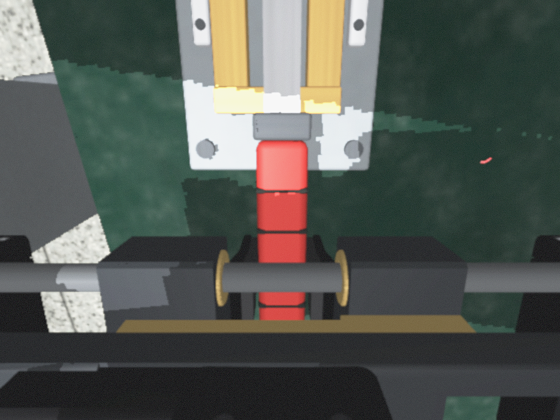

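The shoulder (row 114) sits squarely behind the web (rows 88–113), so the shim is moving with the bar, still between the rails. From here I'll use slower steps and watch the force.

In the tool's units: 5 mm / 800 = 0.0063, 4 mm / 800 = 0.005.

Emit:
servo_tool(
  deltas=[
    [0,0,0,0.0013,0,0,-1],
    [0,0,0,0.0025,0,0,-1],
    [0,0,0,0.0038,0,0,-1],
    [0,0,0,0.005,0,0,-1],
    [0,0,0,0.0063,0,0,-1],
  ],
)

```text
clock: 13.05
position: [475.6, -25.6, 44.9]
ee_rot: [0.021, 0.743, 0.668, -0.021]
wrist_force: [-0.4, -9.2, 0.4]
width: 23.5
grip_force: 50.0
```

In the tool's units: 2 mm / 800 = 0.0025, 1.6 mm / 800 = 0.002.

Emit:
servo_tool(
  deltas=[
    [0,0,0,0.0005,0,0,-1],
    [0,0,0,0.001,0,0,-1],
    [0,0,0,0.0015,0,0,-1],
    [0,0,0,0.002,0,0,-1],
    [0,0,0,0.0025,0,0,-1],
  ],
)

```text
clock: 13.68
position: [475.7, -23.6, 44.8]
ee_rot: [0.021, 0.743, 0.668, -0.021]
wrist_force: [-1.8, -8.7, 0.1]
width: 23.5
grip_force: 50.0
```

In the tool's units: 2 mm / 800 = 0.0025, 1.6 mm / 800 = 0.002.

Emit:
servo_tool(
  deltas=[
    [0,0,0,0.0005,0,0,-1],
    [0,0,0,0.001,0,0,-1],
    [0,0,0,0.0015,0,0,-1],
    [0,0,0,0.002,0,0,-1],
    [0,0,0,0.0025,0,0,-1],
  ],
)

```text
clock: 14.3
position: [476.0, -21.6, 44.7]
ee_rot: [0.021, 0.743, 0.668, -0.022]
wrist_force: [-0.8, -9.1, 0.2]
width: 23.6
grip_force: 50.0
```

Emit:
servo_tool(
  deltas=[
    [0,0,0,0.0005,0,0,-1],
    [0,0,0,0.001,0,0,-1],
    [0,0,0,0.0015,0,0,-1],
    [0,0,0,0.002,0,0,-1],
    [0,0,0,0.0025,0,0,-1],
  ],
)

```text
clock: 14.92
position: [476.1, -19.6, 44.5]
ee_rot: [0.021, 0.743, 0.668, -0.022]
wrist_force: [-0.9, -9.3, 0.8]
width: 23.4
grip_force: 50.0
```

In the tool's units: 2 mm / 800 = 0.0025, 1.6 mm / 800 = 0.002.

Emit:
servo_tool(
  deltas=[
    [0,0,0,0.0005,0,0,-1],
    [0,0,0,0.001,0,0,-1],
    [0,0,0,0.0015,0,0,-1],
    [0,0,0,0.002,0,0,-1],
    [0,0,0,0.0025,0,0,-1],
  ],
)

```text
clock: 15.55
position: [476.3, -17.6, 44.4]
ee_rot: [0.021, 0.743, 0.668, -0.022]
wrist_force: [-0.5, -9.3, -0.2]
width: 23.6
grip_force: 50.0
```

In the tool's units: 2 mm / 800 = 0.0025, 1.6 mm / 800 = 0.002.

Emit:
servo_tool(
  deltas=[
    [0,0,0,0.0005,0,0,-1],
    [0,0,0,0.001,0,0,-1],
    [0,0,0,0.0015,0,0,-1],
    [0,0,0,0.002,0,0,-1],
    [0,0,0,0.0025,0,0,-1],
  ],
)

```text
clock: 16.18
position: [476.5, -15.6, 44.3]
ee_rot: [0.021, 0.743, 0.668, -0.022]
wrist_force: [-0.1, -9.2, 0.4]
width: 23.6
grip_force: 50.0
```

In the tool's units: 2 mm / 800 = 0.0025, 1.6 mm / 800 = 0.002.

Emit:
servo_tool(
  deltas=[
    [0,0,0,0.0005,0,0,-1],
    [0,0,0,0.001,0,0,-1],
    [0,0,0,0.0015,0,0,-1],
    [0,0,0,0.002,0,0,-1],
    [0,0,0,0.0025,0,0,-1],
  ],
)

```text
clock: 16.8
position: [476.7, -13.7, 44.2]
ee_rot: [0.021, 0.743, 0.668, -0.022]
wrist_force: [-1.8, -9.2, -0.0]
width: 23.8
grip_force: 50.0
```

In the tool's units: 2 mm / 800 = 0.0025, 1.6 mm / 800 = 0.002.

Emit:
servo_tool(
  deltas=[
    [0,0,0,0.0005,0,0,-1],
    [0,0,0,0.001,0,0,-1],
    [0,0,0,0.0015,0,0,-1],
    [0,0,0,0.002,0,0,-1],
    [0,0,0,0.0025,0,0,-1],
  ],
)

```text
clock: 17.42
position: [476.9, -11.6, 44.0]
ee_rot: [0.021, 0.743, 0.668, -0.022]
wrist_force: [0.2, -9.3, 0.4]
width: 23.7
grip_force: 50.0
```

Emit:
servo_tool(
  deltas=[
    [0,0,0,0.0005,0,0,-1],
    [0,0,0,0.001,0,0,-1],
    [0,0,0,0.0015,0,0,-1],
    [0,0,0,0.002,0,0,-1],
    [0,0,0,0.0025,0,0,-1],
  ],
)

```text
clock: 18.05
position: [477.1, -9.7, 43.9]
ee_rot: [0.021, 0.743, 0.668, -0.022]
wrist_force: [-0.7, -8.4, 0.2]
width: 23.9
grip_force: 50.0
```

In the tool's units: 2 mm / 800 = 0.0025, 1.6 mm / 800 = 0.002.

Emit:
servo_tool(
  deltas=[
    [0,0,0,0.0005,0,0,-1],
    [0,0,0,0.001,0,0,-1],
    [0,0,0,0.0015,0,0,-1],
    [0,0,0,0.002,0,0,-1],
    [0,0,0,0.0025,0,0,-1],
  ],
)

```text
clock: 18.68
position: [477.3, -7.7, 43.8]
ee_rot: [0.021, 0.743, 0.668, -0.022]
wrist_force: [-1.0, -8.9, -0.6]
width: 23.7
grip_force: 50.0
```

In the tool's units: 2 mm / 800 = 0.0025, 1.6 mm / 800 = 0.002.

Emit:
servo_tool(
  deltas=[
    [0,0,0,0.0005,0,0,-1],
    [0,0,0,0.001,0,0,-1],
    [0,0,0,0.0015,0,0,-1],
    [0,0,0,0.002,0,0,-1],
    [0,0,0,0.0025,0,0,-1],
  ],
)

```text
clock: 19.3
position: [477.5, -5.7, 43.7]
ee_rot: [0.021, 0.743, 0.668, -0.022]
wrist_force: [-1.0, -8.6, -0.3]
width: 23.7
grip_force: 50.0
```

```bash
python3 - <<'E'
from bench import *
from h import *
log([0,0,0,5,0,0],*[[0,0,0,2,0,0]]*10)
o=observe();print(cmd()[0],o["position"],est(o),o["moment"])
c=calibration("wrist");p,d=get_image("wrist");B=cloud(c,d)
h=np.radians(HD);X=np.r_[np.cos(h),np.sin(h)];Y=np.r_[-np.sin(h),np.cos(h)]
s=np.dstack([(B[...,:2]-O)@X,(B[...,:2]-O)@Y,B[...,2]])
for u in (225,240,250,315,325,335):
    k=np.where((s[:,u,2]>20.5)&(s[:,u,2]<26)&(abs(s[:,u,1])<31)&(s[:,u,0]<0))[0]
    if len(k): print(u,k[0],k[-1],"web x",s[k,u,0].min().round(1),s[k,u,0].max().round(1))
for v in range(106,122,1): print(v,np.round(s[v,262:300].mean(0),1),end=" ")
p,d=get_image("scene");print(bedlift(p,d,calibration("scene")))
E
```

```text
[476.29647268  -3.56409969  43.15399958] [477.5001425   -5.6610838   43.66843566] {'th': np.float64(3.45), 'L': np.float64(36.11), 'up': np.float64(-0.21), 'edge': np.float64(24.59), 'lift': np.float64(9.59), 'head': np.float64(83.91), 'Fx': np.float64(-8.61), 'Fz': np.float64(-0.29), 'Fy': np.float64(0.04), 'clk': 19.3} [-1.74465996  0.07589112 -0.06780534]
225 86 112 web x -35.8 -24.4
240 86 112 web x -35.8 -24.4
250 86 242 web x -101.5 -24.4
315 86 240 web x -100.3 -24.3
325 86 112 web x -35.7 -24.2
335 86 112 web x -35.7 -24.3
106 [-33.   -1.   30.1] 107 [-33.4  -1.   30.3] 108 [-33.8  -1.2  33.9] 109 [-34.3  -1.   30.2] 110 [-34.7  -1.   30.2] 111 [-35.1  -1.   30.3] 112 [-35.5  -1.1  32.4] 113 [-35.9  -1.1  33.4] 114 [-36.3  -1.1  33.6] 115 [-36.7  -1.1  33.8] 116 [-37.1  -1.1  33.9] 117 [-37.6  -1.1  33.9] 118 [-38.   -1.1  34. ] 119 [-38.4  -1.1  33.9] 120 [-38.8  -1.1  33.8] 121 [-39.2  -1.1  34.1] [(222, [84.5, 9.9, 31.3]), (237, [85.7, 9.0, 39.7])]
```

In the tool's units: 2 mm / 800 = 0.0025, 1.2 mm / 800 = 0.0015.

Emit:
servo_tool(
  deltas=[
    [0,0,0,0.0005,0,0,-1],
    [0,0,0,0.001,0,0,-1],
    [0,0,0,0.0015,0,0,-1],
    [0,0,0,0.002,0,0,-1],
    [0,0,0,0.0025,0,0,-1],
  ],
)

```text
clock: 20.02
position: [477.7, -3.9, 43.6]
ee_rot: [0.021, 0.743, 0.668, -0.022]
wrist_force: [-0.7, -11.3, -0.1]
width: 23.7
grip_force: 50.0
```

In the tool's units: 1.6 mm / 800 = 0.002, 1.2 mm / 800 = 0.0015.

Emit:
servo_tool(
  deltas=[
    [0,0,0,0.0005,0,0,-1],
    [0,0,0,0.001,0,0,-1],
    [0,0,0,0.0015,0,0,-1],
    [0,0,0,0.002,0,0,-1],
    [0,0,0,0.002,0,0,-1],
  ],
)

```text
clock: 20.65
position: [477.9, -3.2, 43.7]
ee_rot: [0.021, 0.743, 0.669, -0.022]
wrist_force: [-2.1, -15.3, 1.8]
width: 23.8
grip_force: 50.0
```

In the tool's units: 0.8 mm / 800 = 0.001, 0.4 mm / 800 = 0.0005.

Emit:
servo_tool(
  deltas=[
    [0,0,0,0.0005,0,0,-1],
    [0,0,0,0.001,0,0,-1],
    [0,0,0,0.001,0,0,-1],
    [0,0,0,0.001,0,0,-1],
    [0,0,0,0.001,0,0,-1],
  ],
)

```text
clock: 21.28
position: [478.0, -2.8, 43.7]
ee_rot: [0.022, 0.743, 0.669, -0.022]
wrist_force: [-1.8, -17.0, 1.6]
width: 23.7
grip_force: 50.0
```

```bash
python3 - <<'E'
from bench import *
from h import *
log([0,0,0,2,0,0],[0,0,0,1.6,0,0],[0,0,0,.8,0,0])
o=observe();print(cmd()[0],o["position"],est(o),o["moment"])
p,d=get_image("scene");print(bedlift(p,d,calibration("scene")))
E
```

```text
[476.77048531   0.80295428  42.90071787] [478.01913344  -2.82514986  43.68863441] {'th': np.float64(3.56), 'L': np.float64(33.28), 'up': np.float64(-0.23), 'edge': np.float64(24.43), 'lift': np.float64(9.43), 'head': np.float64(84.0), 'Fx': np.float64(-17.1), 'Fz': np.float64(1.63), 'Fy': np.float64(-0.06), 'clk': 21.27} [-3.12508763  0.41182003  0.01074873]
[(222, [84.5, 9.9, 31.3]), (229, [85.7, 7.9, 39.5])]
```

Force along the bar is −17 N against a −9 N sliding baseline, so about 8–10 N on the stop, with the bed still up. Now I'll draw back with the bed held.

Emit:
servo_tool(
  deltas=[
    [0,0,0,-0.0025,0,0,-1],
    [0,0,0,-0.0075,0,0,-1],
    [0,0,0,-0.0138,0,0,-1],
    [0,0,0,-0.02,0,0,-1],
    [0,0,0,-0.0275,0,0,-1],
  ],
)

```text
clock: 21.95
position: [474.0, -19.5, 44.0]
ee_rot: [0.018, 0.744, 0.667, -0.021]
wrist_force: [2.2, 8.6, -0.4]
width: 23.5
grip_force: 50.0
```

In the tool's units: -26 mm / 800 = -0.0325, -24 mm / 800 = -0.03.

Emit:
servo_tool(
  deltas=[
    [0,0,0,-0.0075,0,0,-1],
    [0,0,0,-0.015,0,0,-1],
    [0,0,0,-0.0225,0,0,-1],
    [0,0,0,-0.03,0,0,-1],
    [0,0,0,-0.0325,0,0,-1],
  ],
)

```text
clock: 22.58
position: [470.7, -45.3, 45.4]
ee_rot: [0.018, 0.744, 0.667, -0.021]
wrist_force: [1.7, 9.5, -1.1]
width: 23.6
grip_force: 50.0
```

```bash
python3 - <<'E'
from bench import *
from h import *
log([0,0,0,-22,0,0],[0,0,0,-26,0,0])
o=observe();print(cmd()[0],o["position"],est(o),o["moment"])
p,d=get_image("scene");print(bedlift(p,d,calibration("scene")))
for th in (5,7,9,10): print(th,go(80,th))
E
```

```text
[471.59943834 -46.8376345   45.66379116] [470.72086348 -45.26450913  45.43610323] {'th': np.float64(3.18), 'L': np.float64(76.16), 'up': np.float64(-0.16), 'edge': np.float64(24.96), 'lift': np.float64(9.96), 'head': np.float64(83.74), 'Fx': np.float64(9.66), 'Fz': np.float64(-1.13), 'Fy': np.float64(-0.62), 'clk': 22.57} [ 1.23899672 -0.23300619 -0.03423993]
[(222, [84.5, 9.9, 31.3]), (234, [85.4, 7.8, 39.9])]
5 [ 0.  -1.7  0.  -1.7 -0.2 -4.9]
7 [  0.   -3.7   0.   -0.8  -0.2 -10.3]
9 [  0.   -5.7   0.    0.3  -0.2 -15.7]
10 [  0.   -6.7   0.    1.   -0.2 -18.3]
```

In the tool's units: -10.3 mm / 800 = -0.0129, -1.7 mm / 800 = -0.0021, -3.7 degrees / 60 = -0.0617.

Emit:
servo_tool(
  deltas=[
    [0,-0.0117,0,-0.0013,0,-0.0025,-1],
    [0,-0.025,0,-0.0021,0,-0.005,-1],
    [0,-0.0367,0,-0.0019,0,-0.0078,-1],
    [0,-0.05,0,-0.0015,0,-0.0104,-1],
    [0,-0.0617,0,-0.001,0,-0.0129,-1],
  ],
)

```text
clock: 23.25
position: [470.8, -45.8, 55.7]
ee_rot: [0.04, 0.743, 0.667, -0.046]
wrist_force: [0.4, 2.0, -4.4]
width: 23.6
grip_force: 50.0
```

In the tool's units: -8 mm / 800 = -0.01, -6.5 mm / 800 = -0.0081, -3 degrees / 60 = -0.05.

Emit:
servo_tool(
  deltas=[
    [0,-0.0083,0,0,0,-0.0019,-1],
    [0,-0.0167,0,0.0003,0,-0.0038,-1],
    [0,-0.0283,0,0.0004,0,-0.0058,-1],
    [0,-0.04,0,0.0005,0,-0.0081,-1],
    [0,-0.05,0,0.0006,0,-0.01,-1],
  ],
)

```text
clock: 23.88
position: [471.7, -45.6, 64.0]
ee_rot: [0.058, 0.741, 0.665, -0.065]
wrist_force: [0.3, 0.5, -3.2]
width: 23.6
grip_force: 50.0
```

```bash
python3 - <<'E'
from bench import *
from h import *
log([0,-3.7,0,-.8,0,-10.3],[0,-3,0,.5,0,-8])
o=observe();print(cmd()[0],o["position"],est(o),o["moment"])
p,d=get_image("scene");print(bedlift(p,d,calibration("scene")))
print(go(130,10,1),go(145,10,60))
E
```

```text
[471.73599338 -45.57955999  63.87219763] [471.73910256 -45.59203198  63.99119455] {'th': np.float64(10.04), 'L': np.float64(80.81), 'up': np.float64(-0.17), 'edge': np.float64(16.61), 'lift': np.float64(1.61), 'head': np.float64(83.8), 'Fx': np.float64(0.56), 'Fz': np.float64(-3.2), 'Fy': np.float64(-0.23), 'clk': 23.88} [ 0.07317384 -0.11294994  0.00449872]
[(222, [84.5, 9.9, 31.3]), (222, [85.0, 10.2, 35.8])]
[  0.   -0.    0.  -49.4  -0.2  -1.2] [  0.   -0.    0.  -74.7  -0.2 -59.3]
```

Emit:
servo_tool(
  deltas=[
    [0,0,0,-0.0138,0,-0.0006,-1],
    [0,0,0,-0.0288,0,-0.0013,-1],
    [0,0,0,-0.045,0,-0.0013,-1],
    [0,0,0,-0.0625,0,-0.0013,-1],
    [0,0,0,-0.0775,0,-0.0019,-1],
  ],
)

```text
clock: 24.55
position: [465.0, -107.3, 76.3]
ee_rot: [0.058, 0.742, 0.665, -0.065]
wrist_force: [-0.4, 0.2, -3.7]
width: 23.4
grip_force: 50.0
```

In the tool's units: -90 mm / 800 = -0.1125, -60 mm / 800 = -0.075.

Emit:
servo_tool(
  deltas=[
    [0,0,0,-0.0125,0,-0.0125,-1],
    [0,0,0,-0.025,0,-0.0313,-1],
    [0,0,0,-0.0438,0,-0.0563,-1],
    [0,0,0,-0.075,0,-0.075,-1],
    [0,0,0,-0.1125,0,-0.075,-1],
  ],
)

```text
clock: 25.18
position: [457.1, -184.3, 152.8]
ee_rot: [0.059, 0.741, 0.666, -0.064]
wrist_force: [0.7, 0.9, -3.7]
width: 23.5
grip_force: 50.0
```

```bash
cat >> h.py <<'E'
def place(z,head=103.8,xy=(504,-369)):
    T,A=cmd();return np.round(np.r_[R.from_matrix(A.T@target(0,head)).as_rotvec(degrees=True),A.T@(np.r_[xy,z]-T)],1)
E
python3 - <<'E'
from bench import *
from h import *
log([0,0,0,-62,0,-1.5],[0,0,0,-90,0,-60])
o=observe();print(cmd()[0],o["position"],est(o))
p,d=get_image("scene");print(bedlift(p,d,calibration("scene")))
print(place(80))
E
```

```text
[ 456.73539967 -183.77925549  150.83239745] [ 457.11049965 -184.29280004  152.77724975] {'th': np.float64(10.04), 'L': np.float64(222.46), 'up': np.float64(63.91), 'edge': np.float64(80.69), 'lift': np.float64(65.69), 'head': np.float64(83.86), 'Fx': np.float64(1.01), 'Fz': np.float64(-3.68), 'Fy': np.float64(-0.61), 'clk': 25.18}
[(222, [84.5, 9.9, 31.3]), (222, [85.4, 9.9, 35.9])]
[  -1.7    9.9  -19.9 -164.    67.   100.8]
```

In the tool's units: -164 mm / 800 = -0.205, -123 mm / 800 = -0.1538, -19.9 degrees / 60 = -0.3317.

Emit:
servo_tool(
  deltas=[
    [-0.0067,0.0417,-0.0833,-0.0513,0.0213,0.0313,-1],
    [-0.0133,0.0833,-0.1667,-0.1025,0.0425,0.0625,-1],
    [-0.0217,0.125,-0.25,-0.1538,0.0625,0.095,-1],
    [-0.0283,0.165,-0.3317,-0.205,0.0838,0.1263,-1],
    [-0.0283,0.165,-0.3317,-0.205,0.0838,0.1263,-1],
  ],
)

```text
clock: 25.85
position: [504.7, -374.4, 79.0]
ee_rot: [0.002, 0.619, 0.785, -0.001]
wrist_force: [-0.5, 0.6, -3.8]
width: 23.7
grip_force: 50.0
```

```bash
python3 - <<'E'
from bench import *
from h import *
log([-1.7,9.9,-19.9,-164,67,101])
o=observe();print(cmd()[0],o["position"],est(o))
c=calibration("wrist");p,d=get_image("wrist");B=cloud(c,d)
q=B[145:232,264:298];print("handle top",np.median(q[...,2]),"TCP",o["position"][2],"blade",np.median(B[5:60,276:290,2]))
print(place(40),place(29.5))
E
```

```text
[ 504.02338108 -369.0106044    79.84511553] [ 504.684993  -374.3929825   79.0217578] {'th': np.float64(0.21), 'L': np.float64(398.45), 'up': np.float64(40.09), 'edge': np.float64(68.83), 'lift': np.float64(53.83), 'head': np.float64(103.53), 'Fx': np.float64(0.56), 'Fz': np.float64(-3.85), 'Fy': np.float64(0.56), 'clk': 25.85}
handle top 73.71090582732498 TCP 79.02175779630433 blade 70.31528305780388
[-0.  -0.  -0.   0.   0.  39.8] [-0.  -0.  -0.   0.   0.  50.3]
```

In the tool's units: 49.5 mm / 800 = 0.0619, 47 mm / 800 = 0.0588.

Emit:
servo_tool(
  deltas=[
    [0,0,0,0,0,0.0188,-1],
    [0,0,0,0,0,0.0375,-1],
    [0,0,0,0,0,0.0525,-1],
    [0,0,0,0,0,0.0588,-1],
    [0,0,0,0,0,0.0619,-1],
  ],
)

```text
clock: 26.52
position: [504.0, -368.7, 29.9]
ee_rot: [-0.0, 0.617, 0.787, -0.0]
wrist_force: [0.9, -1.0, -3.7]
width: 23.8
grip_force: 50.0
```

Emit:
servo_tool(
  deltas=[
    [0,0,0,0,0,0.0006,-1],
    [0,0,0,0,0,0.0013,-1],
    [0,0,0,0,0,0.0013,-1],
    [0,0,0,0,0,0.0013,-1],
    [0,0,0,0,0,0.0013,-1],
  ],
)

```text
clock: 27.15
position: [504.0, -369.1, 29.5]
ee_rot: [-0.0, 0.617, 0.787, -0.0]
wrist_force: [-0.1, 0.3, -4.6]
width: 23.8
grip_force: 50.0
```

In the tool's units: 0.8 mm / 800 = 0.001.

Emit:
servo_tool(
  deltas=[
    [0,0,0,0,0,0.001,-1],
    [0,0,0,0,0,0.001,-1],
    [0,0,0,0,0,0.001,1],
    [0,0,0,0,0,0.001,1],
    [0,0,0,0,0,0.001,1],
  ],
)

```text
clock: 27.78
position: [504.2, -369.2, 28.9]
ee_rot: [0.0, 0.617, 0.787, -0.0]
wrist_force: [-0.2, -0.4, 1.1]
width: 45.7
grip_force: 0.0
```

Emit:
servo_tool(
  deltas=[
    [0,0,0,0,0,0,1],
    [0,0,0,0,0,0,1],
    [0,0,0,0,0,0,1],
    [0,0,0,0,0,0,1],
    [0,0,0,0,0,0,1],
  ],
)

```text
clock: 28.4
position: [504.0, -369.0, 28.5]
ee_rot: [-0.0, 0.617, 0.787, -0.0]
wrist_force: [-0.3, -0.5, 0.1]
width: 86.0
grip_force: 0.0
```

In the tool's units: -150 mm / 800 = -0.1875, -140 mm / 800 = -0.175.

Emit:
servo_tool(
  deltas=[
    [0,0,0,0,0,-0.0125,1],
    [0,0,0,0,0,-0.05,1],
    [0,0,0,0,0,-0.1125,1],
    [0,0,0,0,0,-0.175,1],
    [0,0,0,0,0,-0.1875,1],
  ],
)

```text
clock: 29.02
position: [505.9, -370.7, 183.4]
ee_rot: [0.004, 0.617, 0.787, -0.001]
wrist_force: [0.2, -1.1, 0.5]
width: 87.2
grip_force: 0.0
```

```bash
python3 - <<'E'
from bench import *
from h import *
o=observe();print(o["position"],o["width"],o["wrist_force"])
p,d=get_image("scene");print(bedlift(p,d,calibration("scene")))
c=calibration("wrist");p,d=get_image("wrist");B=cloud(c,d);hsv=cv2.cvtColor(p,cv2.COLOR_RGB2HSV)
m=((hsv[...,0]<8)|(hsv[...,0]>172))&(hsv[...,1]>150)&(B[...,2]>5);q=B[m];print("red",m.sum(),np.round(np.percentile(q,[2,50,98],axis=0),1).tolist())
p,d=get_image("side");cv2.imwrite("pics/end.png",p[:,:,::-1])
E
```

```text
[ 505.87247239 -370.67625657  183.43965192] 87.16248879358109 [ 0.18013904 -1.06093059  0.53418301]
[(222, [84.5, 9.9, 31.3]), (226, [85.1, 10.2, 35.7])]
red 2408 [[482.7, -410.4, 20.2], [501.8, -358.0, 23.2], [520.8, -309.0, 24.9]]
```

View pics/end.png

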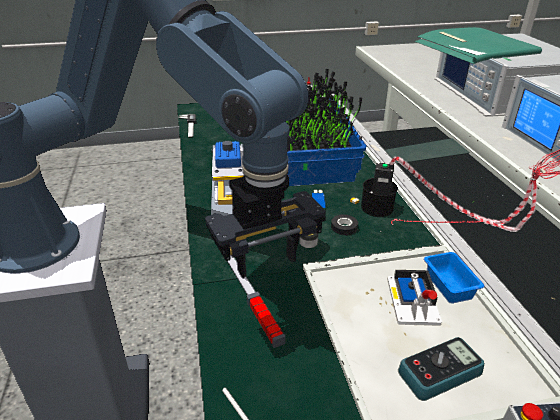

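The picture shows the bar flat on the bench, handle near (265,318), well clear of the station. The open gripper is above it and the jar and tape have not moved. The bed rests on the shim at about 0.024 rad.

```bash
python3 -c "
from bench import *
print(sign_off())"
```

```text
the job is handed in; nothing more can be done
None
```

The job is handed in, with no verdict returned: by my measurements the shim was pressed on the stop with about 8–10 N, the bed was let down onto it at about 0.024 rad, and the bar lies flat on the bench, clear of the station.

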